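# Push a block blank through the width gauge

## Task

The small wooden blank in the guide channel has to be checked for width: draw the push stick out of its holder and, with the stick's nose, push the blank through the roofed tunnel and over the raised lip so that it drops flat into the pocket at the far end. Then pull the stick back and leave it lying in the open part of the channel, with its nose clear of the tunnel. Touch the blank only with the stick, and leave the other things on the table where they are.

Things in the scene. Friction and masses are not known exactly. Their poses are not given: they have to be found in the camera images.
- gauge: Fixed wooden width gauge, 408 mm long (x), 60 wide; origin on the table under its middle; +x (world +y within 0.2 rad) is the feeding direction, z up. A straight channel 36 mm wide along x, centred on y = 0, dark floor 22 mm above the table. x -204 to +26: open part, walls 12 mm thick, 10 mm high over the floor (top 32 above the table); start end open. x +26 to +106: tunnel.
- gauge_tunnel (a point): Middle of the tunnel's entry on the channel floor: gauge x = +26 mm, 22 mm above the table. The tunnel is 80 mm long (gauge x +26 to +106), with side walls and a 6 mm clear flat roof; 36 mm wide, 34 mm clear height over the floor, top 64 mm above the table at its screw heads. Fingers do not fit in.
- gauge_lip (a point): Middle of the lip's crest, at its pocket edge: gauge x = +130 mm, 26 mm above the table. A ramp (gauge x +106 to +126) rises 4 mm from the channel floor to the 4 mm wide crest; open above. The blank drops once its rear end is pushed just past this edge (nose at gauge x +132 to +138).
- gauge_pocket (a point): Centre of the pocket's floor: gauge x = +163 mm, 16 mm above the table. Pocket 66 mm long (gauge x +130 to +196), 36 wide, open above; end wall 8 mm thick, its top 40 mm above the table.
- holder: Fixed dark wooden sleeve, 121 mm long (x), 36 wide, 50 high, open only at its +x end (world +y within 0.2 rad); origin on the table under its middle. Inside 24 mm wide, 32 high, 115 deep, floor 12 mm above the table. The push stick lies in it and comes out straight along +x, drawn by 120 mm or more.
- stick: Loose wooden push stick, 190 mm long (x), 18 wide, 28 high, 50 to 85 g; origin at mid length on its underside, +x to the nose, z up. Starts level on the holder's floor, along its x, nose out, only the front 75 to 83 mm showing. Held by that front it cannot reach through the tunnel: put it down (e.g. in the open channel behind the blank; the tail may overhang the start end) and retake it near the tail.
- stick_nose (a point): Centre of the stick's front face: 95 mm ahead of the stick's origin, 18 mm above its underside. The front 80 mm of the stick is cut away underneath (it spans 8 to 28 mm above the underside), so that the nose passes over the lip while the stick slides on the channel floor.
- stick_tail (a point): Centre of the stick's rear face: 95 mm behind the stick's origin, 14 mm above its underside.
- blank: Loose flat piece of light wood, 56 mm long (x), 32 wide, 14 thick, 16 to 28 g, lying flat in the open part of the channel, length along it, front end 0 to 34 mm before the tunnel. Origin at the centre of its underside.
- spare: Bystander: larger light wooden blank, 85 x 50 x 18 mm, lying on the table; origin at the centre of its underside.
- block_a: Bystander: carved printing block 75 x 55 mm with a turned knob, 70 mm high; origin at the centre of its underside.
- block_b: Bystander: second such printing block; origin at the centre of its underside.
- squeegee: Bystander: wooden bar 140 mm long with a rubber blade, 16 mm high; origin under the bar's middle.
- brush: Bystander: flat brush with a wooden handle, lying on the table along world y; origin under its middle.
- jar: Bystander: amber jar with metal lid, 60 mm wide, 75 mm high; origin at the centre of its underside.
Not all that is in view belongs to the job. Leave any pink look-alike of the blank alone.

How it is judged (in metres and radians):
On the way, in this order (a step that is already met when the one before it is completed fails the run):
1. The stick is out of the holder and lies along the channel, its nose behind the tunnel (y of stick_nose in the frame of gauge between -0.02 and 0.02 m and y of stick_tail in the frame of gauge between -0.02 and 0.02 m and z of stick_nose in the frame of gauge below 0.055 m and x of stick_nose in the frame of gauge below 0.04 m), for 0.1 s.
2. The stick's nose is inside the tunnel, behind the blank (y of stick_nose in the frame of gauge between -0.02 and 0.02 m and z of stick_nose in the frame of gauge below 0.06 m and x of stick_nose in the frame of gauge above 0.045 m and horizontal distance between stick_nose and blank between 0.015 and 0.045 m), for 0.1 s.
3. The blank lies flat in the pocket (x of blank in the frame of gauge between 0.154 and 0.172 m and y of blank in the frame of gauge between -0.006 and 0.006 m and z of blank in the frame of gauge below 0.0195 m and angle between blank's own z axis and vertical below 0.12 rad), for 0.2 s.
At the end, for the whole second after the job is handed in: The blank lies flat (within 0.12 rad) on the pocket's floor (underside less than 19.5 mm above the table); the stick lies level in the open part of the channel on its floor, nose pointing to the tunnel but clear of it (gauge x below +26 mm); both released and at rest (all of step 3 and linear speed of each of blank, stick below 0.01 m/s and x of stick_nose in the frame of gauge between -0.15 and 0.026 m and y of stick_nose in the frame of gauge between -0.02 and 0.02 m and y of stick_tail in the frame of gauge between -0.02 and 0.02 m and z of stick_nose in the frame of gauge between 0.034 and 0.046 m and angle between stick's own z axis and vertical below 0.1 rad); the robot touches nothing.
It fails at once if The robot touches the blank (contact force between any of the fingers, the arm and blank above 0.5 N).
It fails at once if A bystander is moved by more than 30 mm (distance of any of spare, block_a, block_b, squeegee, brush, jar from where it was at the start of the episode above 0.03 m).
It also fails if it takes over 64 s, if anything falls off the work surface, if the arm or the gripper's body presses on something with over 40 N, if the wrist force passes 120 N, or if a joint passes its speed limit or range.

## Robot

A 7-joint arm with a two-finger parallel gripper is mounted at the origin on the work surface. World frame = base frame: x ahead of the robot, y to its left, z up, the work surface at z = 0. Lengths are in m, angles in degrees, forces in N, time in s.
With the tool pointing down it reaches from about 0.35 to 0.9 m from the base axis. Payload 8.1 kg.
Tool frame: the origin (TCP) lies at the very end of the fingers, on their centre line; the grasp point (between the pads) lies 19 mm behind it (bot.tcp_to_grasp is the distance from the TCP to the grasp point, in m); y points along the fingers, z is the direction in which the jaws open and shut, and the axes are right-handed (so a half turn about y gives the same grasp; the last joint's range is limited). The gripper opens to 92 mm and grips with 3 to 60 N. Pads are 19 mm wide; open, the fingers measure 130 mm over their backs; the gripper's body (75 mm by 190 mm) begins 47 mm behind the grasp point.
Start: joints at [-74.519, 24.895, 1.432, 90.138, -0.665, 64.973, -4.303], TCP at [0.228, 0.582, 0.227] pointing down, gripper open.
Joint ranges: [-149.89, 149.89], [-25.12, 119.58], [-72.63, 75.52], [4.76, 147.25], [-75.54, 255.54], [6.69, 114.76], [-157.13, 157.13]. Speed limits (degrees/s): [127.2, 127.2, 172.46, 172.46, 180, 180, 180].

## Interface

Orientations are given as a 3x3 rotation matrix whose columns are the frame's x, y, z axes.
In Python, from plant import sensors, optics, finish_job, bot gives the robot as it stands.
- The arm moves only by the tool play_rows, never from a script. Its argument "commands" is a list of rows, each an object with "dr": the turn, a rotation vector about the tool's x, y, z in degrees, a list of three; "translation": the shift along the tool's x, y, z in m, a list of three; "gripper": the finger opening in m, from 0 to 0.0918. In form: [{"dr": [rx, ry, rz], "translation": [tx, ty, tz], "gripper": gripper}, ...]. A call has 1 to 10 rows; each row shifts and turns the commanded pose from where the row before left it, along the tool's axes as they then stand; what a row does not reach is not made up. A row lasts 1/12 s, in which the tool goes at most 41.7 mm and 7.16 degrees, less where a joint would pass 70% of its speed; a pose out of reach is approached as far as the arm can. A call is refused whole if a number of a shift passes 0.0417 or a number of a turn 7.16, either way. A call with a gripper value outside its range is refused whole. The fingers move at their own pace and stop on an object; the grip force is fixed at half the most. Time passes only in rows, so rows that do not move let the fingers close. It gives the time, the measured TCP pose, the force and the opening at its end, in the units of the state.
- sensors.observe(): the state, without advancing time (a new reading comes with each control period).
- optics.camera(name): name is "scene" or "top"; returns a dict with "color" (384x512x3 uint8, blue, green, red), "z_map" (384x512 float32, m along the optical axis (not along the pixel's ray), 0 where there is no reading), "camera_matrix" (3x3 intrinsics, pixels), "D" ([k1, k2, p1, p2, k3] as OpenCV has them; the pictures are not rectified), "rvec" (rotation vector, rad) and "tvec" (3), from world to camera coordinates, as OpenCV has them. Camera axes: x right, y down, z forward; pixel columns grow to the right and rows downward; lengths in m; the calibration is good to about 2 mm. A picture is of the moment at which its call begins.
- finish_job(): hands the job in, once; it reports no verdict.
The state is a dict: "clock": time; "qpos": joint angles; "joint_velocities": joint speeds; "joint_efforts": joint torques, N m; "tool_pos": TCP position; "orientation": TCP orientation; "wrist_force": force on the tool from outside, world axes, zero at the start; "ft_torque": the same for the moment, N m; "gripper_width": finger opening in m.
Only numpy, scipy, OpenCV 4.12 (cv2) and the standard library are available. Lean on these libraries where they do the work, as an engineer would, in place of code of your own. Each camera call takes 0.05 s, during which the arm holds its last target.

## Working session

There is one attempt and no reset: what is moved stays moved. The work goes in short steps, Python scripts to look and compute and a tool call to move; the robot and the scene stay as the last step left them, time stands still between calls to the robot, and variables do not carry over. Pictures are saved under pics/ and viewed, and the job is handed in when it is done.

Besides the shell and the picture viewer there is one more tool, called after ">>>" as name(argument=value, ...) on one line, values as JSON. play_rows: Moves the arm, as the interface text tells. Its arguments: {"type":"object","properties":{"commands":{"type":"array","items":{"type":"object","properties":{"dr":{"type":"array","items":{"type":"number"}},"translation":{"type":"array","items":{"type":"number"}},"gripper":{"type":"number"}}}}},"required":["commands"]}

```bash
mkdir -p pics; ls; python3 - <<'E'
from plant import sensors, optics, bot
import cv2
s=sensors.observe();print(s['clock'],s['tool_pos'],s['orientation'],s['gripper_width'])
for n in('scene','top'):
    c=optics.camera(n);cv2.imwrite(f'pics/{n}0.png',c['color']);print(n,c['camera_matrix'],c['D'],c['rvec'],c['tvec'])
E
```

```text
pics
0.0 [0.22750497 0.58157701 0.22594667] [[ 9.31281513e-01 -4.45958920e-04  3.64300076e-01]
 [-3.64300324e-01 -1.50369944e-03  9.31280308e-01]
 [ 1.32485058e-04 -9.99998770e-01 -1.56283047e-03]] 0.09230404295292796
scene [[365.2472293    0.         253.15109733]
 [  0.         365.2472293  192.80640479]
 [  0.           0.           1.        ]] [0.01468986 0.         0.         0.         0.        ] [ 2.1560296   0.96654293 -0.41890415] [-0.31336758 -0.2414429   1.25172036]
top [[353.79123076   0.         261.08840395]
 [  0.         353.79123076 185.0476595 ]
 [  0.           0.           1.        ]] [-0.07676188  0.          0.          0.          0.        ] [ 2.15909759 -2.15558451  0.11145424] [-0.03478479  0.50067126  1.01350861]
```

View pics/scene0.png

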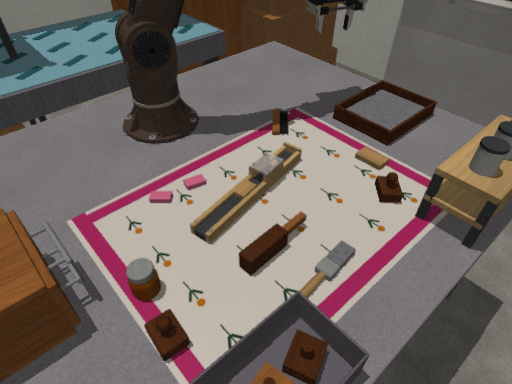

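View pics/top0.png

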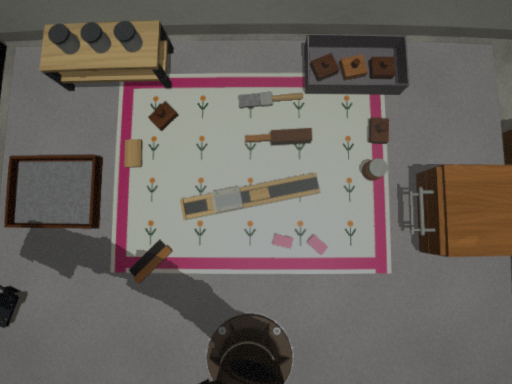

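Top view: the gauge runs from (318,183) to (182,208), with its pocket at the left end. The light blank is at (259,194), the holder at (291,136), and the stick's front at (258,138). The pink look-alikes are at (283,240) and (317,243). I'll check this in an enlarged crop.

```bash
cat > h.py <<'E'
import numpy as np, cv2
from plant import sensors, optics, bot
def ray(c,px):
    px=np.asarray(px,float).reshape(-1,1,2)
    n=cv2.undistortPoints(px,c['camera_matrix'],np.array(c['D'],float)).reshape(-1,2)
    R,_=cv2.Rodrigues(np.array(c['rvec'],float));t=np.array(c['tvec'],float).ravel()
    d=np.c_[n,np.ones(len(n))]@R
    return -R.T@t,d
def onplane(c,px,z):
    o,d=ray(c,px);return o+d*((z-o[2])/d[:,2])[:,None]
def proj(c,P):
    return cv2.projectPoints(np.asarray(P,float).reshape(-1,1,3),np.array(c['rvec'],float),np.array(c['tvec'],float),c['camera_matrix'],np.array(c['D'],float))[0].reshape(-1,2)
def cloud(c):
    h,w=c['z_map'].shape
    u,v=np.meshgrid(np.arange(w),np.arange(h))
    o,d=ray(c,np.c_[u.ravel(),v.ravel()])
    return (o+d*c['z_map'].reshape(-1,1)).reshape(h,w,3)
E
python3 - <<'E'
from h import *
c=optics.camera('top');
np.save('/tmp/top.npy',c,allow_pickle=True)
s=optics.camera('scene');np.save('/tmp/scene.npy',s,allow_pickle=True)
im=c['color'][110:260,170:335];cv2.imwrite('pics/crop1.png',cv2.resize(im,None,fx=4.8,fy=3.9*4.8/3.9*0.83 if 0 else 4,interpolation=cv2.INTER_NEAREST) if 0 else cv2.resize(im,None,fx=4,fy=4,interpolation=cv2.INTER_NEAREST))
im=s['color'][110:280,180:320];cv2.imwrite('pics/crop2.png',cv2.resize(im,None,fx=3.5,fy=3.5,interpolation=cv2.INTER_NEAREST))
P=cloud(c)
for uv in [(259,194),(291,136),(258,138),(228,200),(290,189),(196,206),(230,230)]: print(uv,P[uv[1],uv[0]].round(4))
E
```

```text
(259, 194) [ 0.4735 -0.028   0.0374]
(291, 136) [ 0.6428 -0.1215  0.0513]
(258, 138) [ 0.6391 -0.0247  0.0421]
(228, 200) [0.4539 0.0594 0.0641]
(290, 189) [ 0.4896 -0.1193  0.0239]
(196, 206) [0.4393 0.16   0.0143]
(230, 230) [0.3686 0.0589 0.0008]
```

View pics/crop1.png

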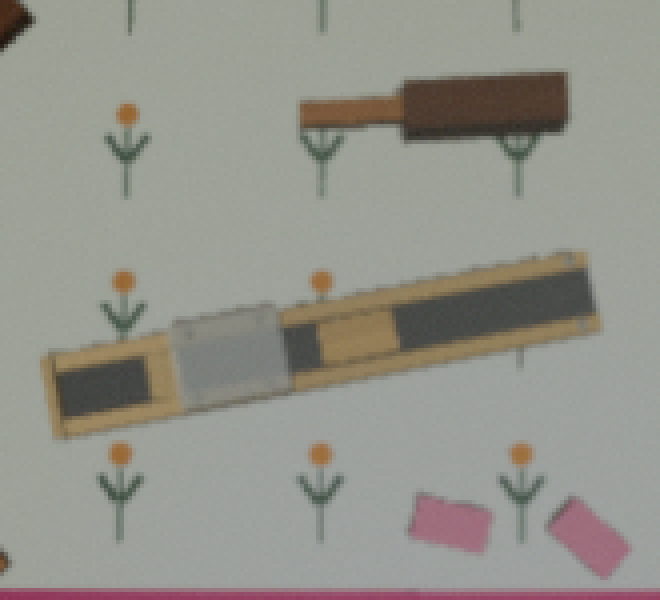

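View pics/crop2.png

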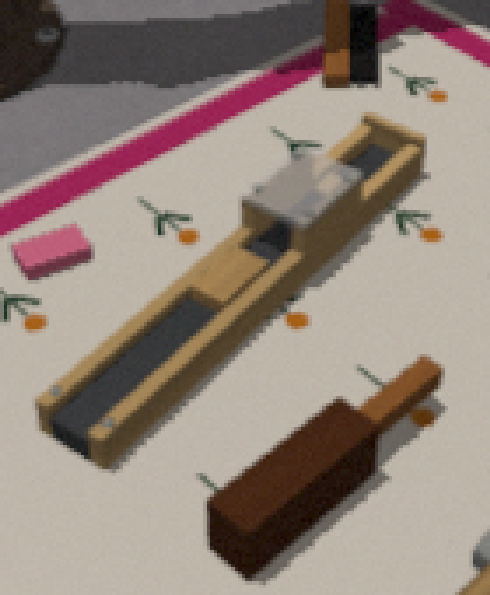

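```bash
cat > meas.py <<'E'
from h import *
c=np.load('/tmp/top.npy',allow_pickle=True).item()
print('cam',ray(c,[[0,0]])[0])
im=c['color'];hsv=cv2.cvtColor(im,cv2.COLOR_BGR2HSV)
P=cloud(c)
def line(X):
    vx,vy,x0,y0=cv2.fitLine(X[:,:2].astype(np.float32),cv2.DIST_HUBER,0,.001,.001).ravel()
    if vy<0: vx,vy=-vx,-vy
    return np.array([x0,y0]),np.array([vx,vy])
def mask(cond,box):
    m=np.zeros(cond.shape,bool);x0,y0,x1,y1=box;m[y0:y1,x0:x1]=cond[y0:y1,x0:x1];return m
V=hsv[...,2].astype(int);S=hsv[...,1].astype(int);H=hsv[...,0].astype(int)
print('floor',hsv[189,290],'blank',hsv[194,259],'wall',hsv[196,285],'stick',hsv[138,258],'holder',hsv[136,291],'cloth',hsv[230,230])
# gauge outer: everything high z>0.027 near
g=mask((P[...,2]>0.027)&(P[...,2]<0.07),(175,165,325,225))
d=mask((V<100)&(S<80),(175,165,325,225))
for nm,m,z in(('dark',d,0.022),('wood',mask((S>60)&(H<30)&(V>90),(175,165,325,225)),0.032)):
    v,u=np.nonzero(m);X=onplane(c,np.c_[u,v],z)
    if nm=='dark':
        k=(X[:,1]<-0.05);
        o,a=line(X[k]);print('open floor line',o,a,'yaw',np.degrees(np.arctan2(-a[0],a[1])),k.sum())
        r=cv2.minAreaRect(X[k][:,:2].astype(np.float32));print(r)
        k=u<212;X2=onplane(c,np.c_[u,v][k],0.016);r=cv2.minAreaRect(X2[:,:2].astype(np.float32));print('pocket',r)
    else:
        r=cv2.minAreaRect(X[:,:2].astype(np.float32));print(nm,r,len(X));print(cv2.boxPoints(r))
cv2.imwrite('pics/m.png',cv2.resize((np.dstack([d*255,g*255,mask((S>60)&(H<30)&(V>90),(175,165,325,225))*255]).astype(np.uint8))[160:230,170:330],None,fx=5,fy=5,interpolation=0))
# blank
s=mask((S>60)&(H<30)&(V>120),(235,125,271,150));v,u=np.nonzero(s);X=onplane(c,np.c_[u,v],0.040)
o,a=line(X);r=cv2.minAreaRect(X[:,:2].astype(np.float32));print('stick',o,a,r,len(X));print(cv2.boxPoints(r))
hd=mask((P[...,2]>0.045)&(P[...,2]<0.056),(262,120,320,150));v,u=np.nonzero(hd);X=onplane(c,np.c_[u,v],0.05)
o,a=line(X);r=cv2.minAreaRect(X[:,:2].astype(np.float32));print('holder',o,a,r);print(cv2.boxPoints(r))
E
python3 meas.py
```

```text
cam [ 0.38192231 -0.04557388  1.06355054]
floor [60 17 76] blank [ 19 101 147] wall [ 19  91 145] stick [ 15 136 120] holder [ 11 110  79] cloth [ 60   6 162]
open floor line [ 0.49563044 -0.12786432] [-0.19736496  0.9803301 ] yaw 11.38291 569
((0.49568888545036316, -0.12812872231006622), (0.03387739136815071, 0.14585861563682556), 11.427772521972656)
pocket ((0.4591442346572876, 0.16496148705482483), (0.07772236317396164, 0.06693722307682037), 8.876968383789062)
wood ((0.45385628938674927, -0.0005447119474411011), (0.14770115911960602, 0.40931224822998047), 2.5505001544952393) 1441
[[ 0.37097168  0.20062232]
 [ 0.38918602 -0.20828444]
 [ 0.5367409  -0.20171174]
 [ 0.51852655  0.20719501]]
stick [ 0.64452744 -0.01661718] [-0.18702829  0.9823545 ] ((0.6435624361038208, -0.020232439041137695), (0.01403785403817892, 0.06894555687904358), 3.6138014793395996) 75
[[ 0.63438463  0.01372938]
 [ 0.6387303  -0.05507908]
 [ 0.65274024 -0.05419426]
 [ 0.6483946   0.0146142 ]]
holder [ 0.6465104  -0.12190489] [-0.05815033  0.9983078 ] ((0.6463064551353455, -0.12094904482364655), (0.03774232789874077, 0.12118316441774368), 3.7412002086639404)
[[ 0.6235219  -0.06171793]
 [ 0.6314291  -0.18264285]
 [ 0.669091   -0.18018016]
 [ 0.66118383 -0.05925524]]
```

```bash
sleep 1; ls pics
```

```text
crop1.png
crop2.png
m.png
scene0.png
top0.png
```

View pics/m.png

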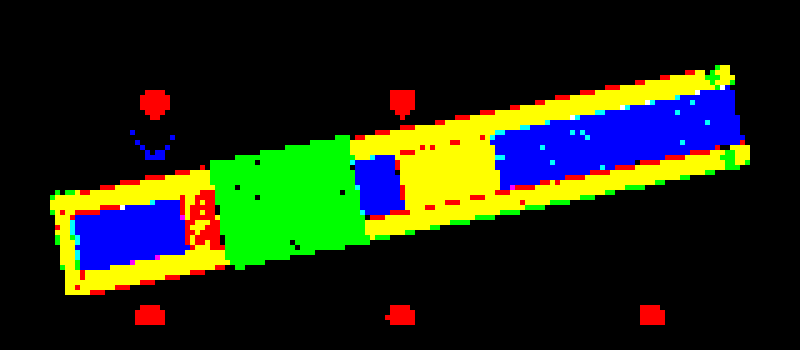

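```bash
cat > meas2.py <<'E'
from meas import *
print('-----')
g2=((S>60)&(H<30)&(V>90))|d|g
g2=cv2.morphologyEx(mask(g2,(175,165,325,225)).astype(np.uint8),cv2.MORPH_OPEN,np.ones((7,7)))
n,l,st,_=cv2.connectedComponentsWithStats(g2);k=1+np.argmax(st[1:,4]);g2=l==k
v,u=np.nonzero(g2);X=onplane(c,np.c_[u,v],0.032);nt=(X[:,1]<-0.0)|(X[:,1]>0.13);r=cv2.minAreaRect(X[nt][:,:2].astype(np.float32));print('outline',r,cv2.boxPoints(r))
# wall tops
w=mask((P[...,2]>0.029)&(P[...,2]<0.0345)&(S>60)&(H<30)&(V>90),(175,165,325,225))
bl=mask((P[...,2]>0.0345)&(P[...,2]<0.040)&(S>60)&(H<30),(245,180,275,210))
yaw=np.radians(11.2)
for it in range(3):
    ax=np.array([-np.sin(yaw),np.cos(yaw)]);la=np.array([-np.cos(yaw),-np.sin(yaw)]) # gauge x, gauge y
    v,u=np.nonzero(w);X=onplane(c,np.c_[u,v],0.032)[:,:2]
    s_=X@ax;t=X@la;kk=(s_<-0.095)
    tm=(np.percentile(t[kk],1)+np.percentile(t[kk],99))/2
    a=t<tm
    f1=np.polyfit(s_[kk&a],t[kk&a],1);f2=np.polyfit(s_[kk&~a],t[kk&~a],1)
    print('yaw',np.degrees(yaw),'walls slopes',f1,f2,kk.sum())
    yaw+= -0*(f1[0]+f2[0])/2 + np.arctan((f1[0]+f2[0])/2)
ax=np.array([-np.sin(yaw),np.cos(yaw)]);la=np.array([-np.cos(yaw),-np.sin(yaw)])
v,u=np.nonzero(g2);X=onplane(c,np.c_[u,v],0.032)[:,:2];print('ends s',(X@ax).min(),(X@ax).max())
v,u=np.nonzero(d);X=onplane(c,np.c_[u,v],0.022)[:,:2];s_=X@ax;k=s_<-0.1;print('floor t mid',np.percentile((X@la)[k],[0.5,50,99.5]))
print('walls t',f1[1]+f1[0]*-.2,f2[1]+f2[0]*-.2)
# tunnel: high z
tt=mask((P[...,2]>0.054)&(P[...,2]<0.07),(175,165,325,225));v,u=np.nonzero(tt);X=onplane(c,np.c_[u,v],0.062)[:,:2];print('tunnel s',np.percentile(X@ax,[1,99]),'t',np.percentile(X@la,[1,99]))
v,u=np.nonzero(bl);X=onplane(c,np.c_[u,v],0.036)[:,:2];print('blank n',len(X),np.percentile(X@ax,[1,50,99]),np.percentile(X@la,[1,50,99]))
# pixel-edge of floor segments along centreline
E
python3 meas2.py | sed -n '/-----/,$p'
```

```text
-----
outline ((0.4683593511581421, 0.0009426474571228027), (0.062191687524318695, 0.40602925419807434), 11.133376121520996) [[ 0.3986479   0.19413221]
 [ 0.47704956 -0.20425573]
 [ 0.5380708  -0.19224691]
 [ 0.45966914  0.20614102]]
yaw 11.2 walls slopes [ 0.01082392 -0.48032559] [-0.01281495 -0.43916218] 410
yaw 11.14296120282687 walls slopes [ 0.01281499 -0.4801051 ] [-0.01182615 -0.43915808] 409
yaw 11.171289393509737 walls slopes [ 0.01232338 -0.48010155] [-0.01231723 -0.43916006] 409
ends s -0.2928417908369688 0.11319460637556522
floor t mid [-0.47845076 -0.46141253 -0.44450872]
walls t -0.48256623090096384 -0.4366966164612538
tunnel s [-0.06688546  0.01198188] t [-0.48801239 -0.42897039]
blank n 228 [-0.16221706 -0.11987342 -0.08436822] [-0.48789589 -0.46082947 -0.43223201]
```

```bash
cat > geo.py <<'E'
import numpy as np
yaw=np.radians(11.15)
ax=np.array([-np.sin(yaw),np.cos(yaw)]);la=np.array([-np.cos(yaw),-np.sin(yaw)])
O=ax*-0.0902+la*-0.460
def G(x,y,z): p=O+ax*x+la*y; return [p[0],p[1],z]
E
cat > ov.py <<'E'
import sys
from h import *; from geo import *
hy=np.radians(3.5);ha=np.array([-np.sin(hy),np.cos(hy)]);hl=np.array([-np.cos(hy),-np.sin(hy)]);HO=np.array([0.6463,-0.1209])
def Hh(x,y,z): p=HO+ha*x+hl*y; return [p[0],p[1],z]
print('gauge O',O)
def draw(n,box,f,out):
    c=np.load(f'/tmp/{n}.npy',allow_pickle=True).item()
    x0,y0,x1,y1=box;im=cv2.resize(c['color'][y0:y1,x0:x1],None,fx=f,fy=f,interpolation=0)
    def poly(P,col):
        q=proj(c,P);q=((q-[x0,y0]+.5)*f*16).astype(int);cv2.polylines(im,[q.reshape(-1,1,2)],True,col,1,shift=4)
    poly([G(-.204,-.03,.032),G(.196+.008,-.03,.032),G(.204,.03,.032),G(-.204,.03,.032)],(0,0,255))
    poly([G(-.204,-.018,.022),G(.026,-.018,.022),G(.026,.018,.022),G(-.204,.018,.022)],(255,0,0))
    poly([G(.026,-.03,.062),G(.106,-.03,.062),G(.106,.03,.062),G(.026,.03,.062)],(0,255,0))
    poly([G(.13,-.018,.016),G(.196,-.018,.016),G(.196,.018,.016),G(.13,.018,.016)],(255,0,255))
    poly([Hh(-.0605,-.018,.05),Hh(.0605,-.018,.05),Hh(.0605,.018,.05),Hh(-.0605,.018,.05)],(0,255,255))
    poly([Hh(.0605,-.009,.04),Hh(.0605+.077,-.009,.04),Hh(.0605+.077,.009,.04),Hh(.0605,.009,.04)],(255,255,0))
    cv2.imwrite(out,im)
draw('top',(175,120,325,225),5,'pics/ov_t.png');draw('scene',(180,130,320,280),4,'pics/ov_s.png')
E
python3 ov.py
```

```text
gauge O [4.68759887e-01 4.56576603e-04]
```

View pics/ov_t.png

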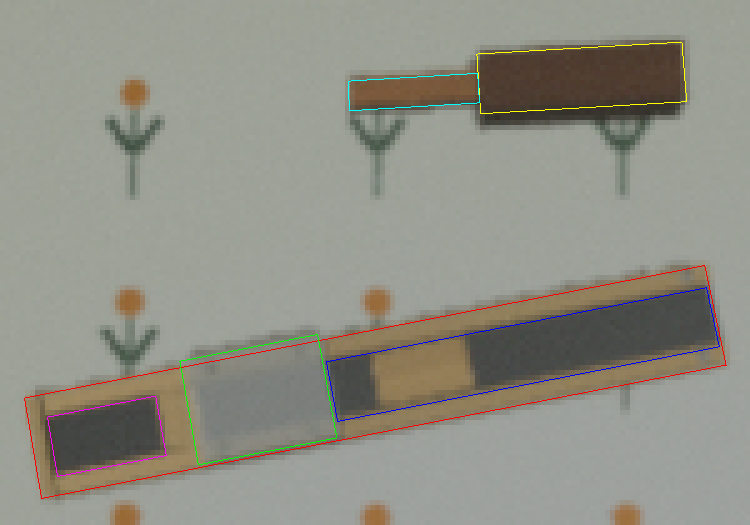

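View pics/ov_s.png

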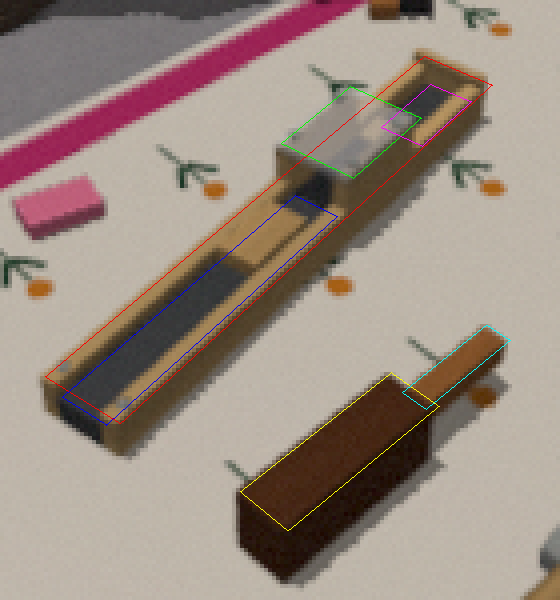

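Both overlays agree to about 1–1.5 px. The blank is the light piece inside the channel at top (259,194), spanning gauge x of about -58 to -2. The pink pieces lie outside the gauge. I'll turn the tool first, then travel.

```bash
cat > to.py <<'E'
import sys
from h import *
def to(p,yawdeg):
    s=sensors.observe();R=np.array(s['orientation']);t=np.array(s['tool_pos'])
    z=np.array([np.cos(np.radians(yawdeg)),np.sin(np.radians(yawdeg)),0]);y=np.array([0,0,-1.]);x=np.cross(y,z)
    Rt=np.c_[x,y,z]
    rv=cv2.Rodrigues(R.T@Rt)[0].ravel()
    print('clock',round(s['clock'],2),'tcp',t.round(4),'w',round(s['gripper_width'],4),'F',np.round(s['wrist_force'],1))
    print('dr deg',np.degrees(rv).round(2),'trans now-tool',(R.T@(np.array(p)-t)).round(4),'trans target-tool',(Rt.T@(np.array(p)-t)).round(4))
if __name__=='__main__':
    a=list(map(float,sys.argv[1:]));to(a[:3],a[3])
E
python3 to.py .6414 -.0406 .11 3.5
```

```text
clock 0.2 tcp [0.2275 0.5818 0.2262] w 0.0915 F [-0.2 -0.2 -0.1]
dr deg [5.000e-02 6.514e+01 3.000e-02] trans now-tool [ 0.6121  0.1167 -0.4287] trans target-tool [0.6465 0.1162 0.3751]
```

>>> play_rows(commands=[{"dr":[0,7.1,0],"translation":[0.03,0,0],"gripper":0.0918},{"dr":[0,7.1,0],"translation":[0.03,0,0],"gripper":0.0918},{"dr":[0,7.1,0],"translation":[0.03,0,0],"gripper":0.0918},{"dr":[0,7.1,0],"translation":[0.03,0,0],"gripper":0.0918},{"dr":[0,7.1,0],"translation":[0.03,0,0],"gripper":0.0918},{"dr":[0,7.1,0],"translation":[0.03,0,0],"gripper":0.0918},{"dr":[0,7.1,0],"translation":[0.03,0,0],"gripper":0.0918},{"dr":[0,7.1,0],"translation":[0.03,0,0],"gripper":0.0918},{"dr":[0,7.1,0],"translation":[0.03,0,0],"gripper":0.0918},{"dr":[0,0,0],"translation":[0,0,0],"gripper":0.0918}])

```text
clock: 1.03
tool_pos: [0.3959, 0.3797, 0.2269]
orientation: [[0.067, 0.001, 0.998], [-0.998, -0.003, 0.067], [0.003, -1.0, 0.0]]
wrist_force: [0.5, -0.4, -0.3]
gripper_width: 0.092
```

```bash
python3 to.py .6414 -.0406 .11 3.5
```

```text
clock 1.03 tcp [0.3959 0.3797 0.2269] w 0.092 F [ 0.5 -0.4 -0.3]
dr deg [-0.02  0.37  0.16] trans now-tool [0.4356 0.1182 0.2165] trans target-tool [0.4345 0.1169 0.2194]
```

>>> play_rows(commands=[{"dr":[0,0.4,0],"translation":[0.04,0,0.02],"gripper":0.0918},{"dr":[0,0,0],"translation":[0.04,0,0.02],"gripper":0.0918},{"dr":[0,0,0],"translation":[0.04,0,0.02],"gripper":0.0918},{"dr":[0,0,0],"translation":[0.04,0,0.02],"gripper":0.0918},{"dr":[0,0,0],"translation":[0.04,0,0.02],"gripper":0.0918},{"dr":[0,0,0],"translation":[0.04,0,0.02],"gripper":0.0918},{"dr":[0,0,0],"translation":[0.04,0,0.02],"gripper":0.0918},{"dr":[0,0,0],"translation":[0.04,0.03,0.02],"gripper":0.0918},{"dr":[0,0,0],"translation":[0.04,0.03,0.02],"gripper":0.0918},{"dr":[0,0,0],"translation":[0.04,0.03,0.02],"gripper":0.0918}])

```text
clock: 1.87
tool_pos: [0.5976, 0.0459, 0.1565]
orientation: [[0.077, 0.001, 0.997], [-0.997, 0.001, 0.077], [-0.0, -1.0, 0.001]]
wrist_force: [0.6, 0.7, 0.4]
gripper_width: 0.0915
```

>>> play_rows(commands=[{"dr":[0,0,0],"translation":[0.034,0.02,0.019],"gripper":0.0918},{"dr":[0,0,0],"translation":[0,0,0],"gripper":0.0918},{"dr":[0,0,0],"translation":[0,0,0],"gripper":0.0918}])

```text
clock: 2.12
tool_pos: [0.6169, 0.0132, 0.1364]
orientation: [[0.072, -0.003, 0.997], [-0.997, -0.002, 0.072], [0.002, -1.0, -0.003]]
wrist_force: [-0.4, 0.3, 0.3]
gripper_width: 0.0918
```

```bash
python3 to.py .6414 -.0406 .024 3.5; python3 - <<'E'
from h import *
for n,b in(('top',(215,90,325,180)),('scene',(200,120,350,300))):
    c=optics.camera(n);im=c['color'];x0,y0,x1,y1=b
    q=proj(c,[[.6414,-.0406,.04]])[0].round().astype(int);print(n,q)
    cv2.imwrite(f'pics/pre_{n}.png',cv2.resize(im[y0:y1,x0:x1],None,fx=3.3,fy=3.3,interpolation=0))
E
```

```text
clock 2.12 tcp [0.6169 0.0132 0.1364] w 0.0918 F [-0.4  0.3  0.3]
dr deg [0.15 0.61 0.09] trans now-tool [0.0553 0.1124 0.0209] trans target-tool [0.0552 0.1124 0.0212]
top [263 137]
scene [289 225]
```

View pics/pre_top.png

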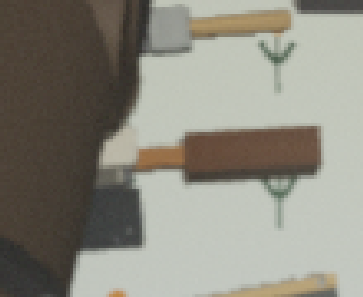

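View pics/pre_scene.png

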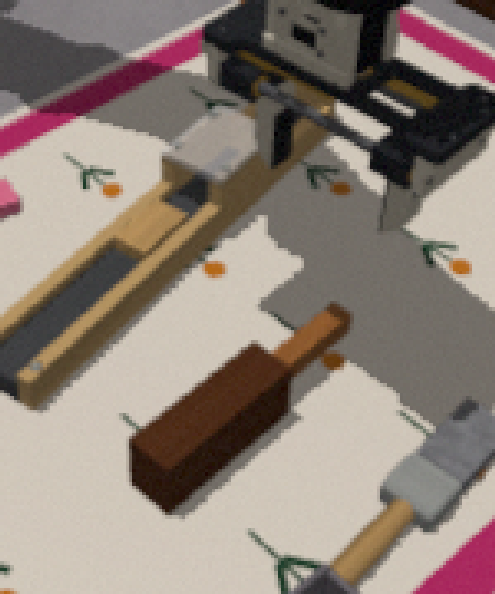

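>>> play_rows(commands=[{"dr":[0,0.3,0],"translation":[0.028,0,0.011],"gripper":0.0918},{"dr":[0,0.3,0],"translation":[0.027,0,0.01],"gripper":0.0918},{"dr":[0,0,0],"translation":[0,0.03,0],"gripper":0.0918},{"dr":[0,0,0],"translation":[0,0.03,0],"gripper":0.0918},{"dr":[0,0,0],"translation":[0,0,0],"gripper":0.0918},{"dr":[0,0,0],"translation":[0,0,0],"gripper":0.0918}])

```text
clock: 2.72
tool_pos: [0.641, -0.0349, 0.0778]
orientation: [[0.068, -0.003, 0.998], [-0.998, 0.001, 0.068], [-0.001, -1.0, -0.002]]
wrist_force: [0.2, -0.1, 0.4]
gripper_width: 0.0916
```

```bash
python3 to.py .6414 -.0406 .024 3.5
```

```text
clock 2.72 tcp [ 0.641  -0.0349  0.0778] w 0.0916 F [ 0.2 -0.1  0.4]
dr deg [ 0.14  0.38 -0.07] trans now-tool [0.0057 0.0538 0.0001] trans target-tool [0.0057 0.0538 0.    ]
```

>>> play_rows(commands=[{"dr":[0,0.4,0],"translation":[0.004,0.02,0],"gripper":0.0918},{"dr":[0,0,0],"translation":[0,0.02,0],"gripper":0.0918},{"dr":[0,0,0],"translation":[0,0.014,0],"gripper":0.0918},{"dr":[0,0,0],"translation":[0,0,0],"gripper":0.0918},{"dr":[0,0,0],"translation":[0,0,0],"gripper":0.0918}])

```text
clock: 3.13
tool_pos: [0.6431, -0.0399, 0.0258]
orientation: [[0.06, 0.001, 0.998], [-0.998, 0.001, 0.06], [-0.0, -1.0, 0.001]]
wrist_force: [0.4, -0.4, 0.9]
gripper_width: 0.0919
```

>>> play_rows(commands=[{"dr":[0,0,0],"translation":[0,0,0],"gripper":0.04},{"dr":[0,0,0],"translation":[0,0,0],"gripper":0.03},{"dr":[0,0,0],"translation":[0,0,0],"gripper":0.02},{"dr":[0,0,0],"translation":[0,0,0],"gripper":0.01},{"dr":[0,0,0],"translation":[0,0,0],"gripper":0.01},{"dr":[0,0,0],"translation":[0,0,0],"gripper":0.01},{"dr":[0,0,0],"translation":[0,0,0],"gripper":0.01},{"dr":[0,0,0],"translation":[0,0,0],"gripper":0.01}])

```text
clock: 3.8
tool_pos: [0.6423, -0.0411, 0.024]
orientation: [[0.058, -0.0, 0.998], [-0.998, 0.0, 0.058], [-0.0, -1.0, -0.0]]
wrist_force: [-0.4, -0.3, -0.1]
gripper_width: 0.043
```

```bash
python3 to.py .6414 -.0406 .024 3.5
```

```text
clock 3.8 tcp [ 0.6423 -0.0411  0.024 ] w 0.043 F [-0.4 -0.3 -0.1]
dr deg [ 0.01 -0.17 -0.  ] trans now-tool [-0.0005  0.     -0.0008] trans target-tool [-0.0005  0.     -0.0008]
```

>>> play_rows(commands=[{"dr":[0,0,0],"translation":[0,0,0],"gripper":0.005},{"dr":[0,0,0],"translation":[0,0,0],"gripper":0.005},{"dr":[0,0,0],"translation":[0,0,0],"gripper":0.005},{"dr":[0,0,0],"translation":[0,0,0],"gripper":0.005},{"dr":[0,0,0],"translation":[0,0,0],"gripper":0.005},{"dr":[0,0,0],"translation":[0,0,0],"gripper":0.005},{"dr":[0,0,0],"translation":[0,0,0],"gripper":0.005}])

```text
clock: 4.38
tool_pos: [0.6423, -0.041, 0.024]
orientation: [[0.058, 0.0, 0.998], [-0.998, -0.0, 0.058], [0.0, -1.0, 0.0]]
wrist_force: [0.0, 0.9, -1.2]
gripper_width: 0.0176
```

```bash
python3 to.py .6414 -.0406 .024 3.5
```

```text
clock 4.38 tcp [ 0.6423 -0.041   0.024 ] w 0.0176 F [ 0.   0.9 -1.2]
dr deg [-0.   -0.16  0.  ] trans now-tool [-0.0005  0.     -0.0009] trans target-tool [-0.0005  0.     -0.0009]
```

Gripped: the opening is 17.6 mm on the 18 mm wide stick. Now I'll draw it out along the holder axis.

>>> play_rows(commands=[{"dr":[0,0,0],"translation":[0,0,0],"gripper":0.005},{"dr":[0,0,0],"translation":[-0.008,-0.001,0],"gripper":0.005},{"dr":[0,0,0],"translation":[-0.015,0,0],"gripper":0.005},{"dr":[0,0,0],"translation":[-0.018,0,0],"gripper":0.005},{"dr":[0,0,0],"translation":[-0.018,0,0],"gripper":0.005},{"dr":[0,0,0],"translation":[-0.018,0,0],"gripper":0.005},{"dr":[0,0,0],"translation":[-0.018,0,0],"gripper":0.005},{"dr":[0,0,0],"translation":[-0.018,0,0],"gripper":0.005},{"dr":[0,0,0],"translation":[-0.015,0,0],"gripper":0.005},{"dr":[0,0,0],"translation":[-0.007,0,0],"gripper":0.005}])

```text
clock: 5.22
tool_pos: [0.6338, 0.0985, 0.0249]
orientation: [[0.062, -0.001, 0.998], [-0.998, 0.002, 0.062], [-0.002, -1.0, -0.0]]
wrist_force: [0.1, 1.0, -0.6]
gripper_width: 0.0177
```

```bash
python3 to.py .6414 -.0406 .024 3.5; python3 - <<'E'
from h import *
for n,b in(('top',(175,90,325,225)),('scene',(200,100,350,280))):
    c=optics.camera(n);im=c['color'];x0,y0,x1,y1=b
    cv2.imwrite(f'pics/dr_{n}.png',cv2.resize(im[y0:y1,x0:x1],None,fx=3.3,fy=3.3,interpolation=0))
E
```

```text
clock 5.22 tcp [0.6338 0.0985 0.0249] w 0.0177 F [ 0.1  1.  -0.6]
dr deg [ 0.02  0.07 -0.12] trans now-tool [ 0.1393  0.0006 -0.0011] trans target-tool [ 0.1393  0.0009 -0.0009]
```

View pics/dr_top.png

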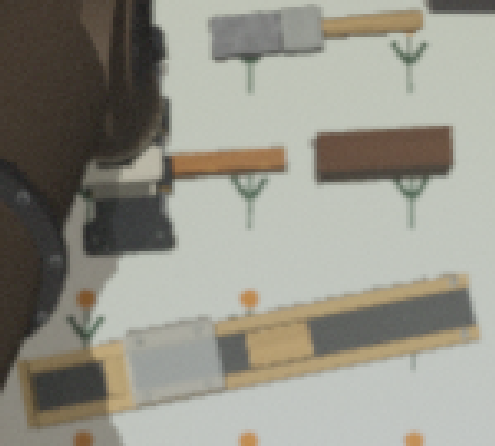

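View pics/dr_scene.png

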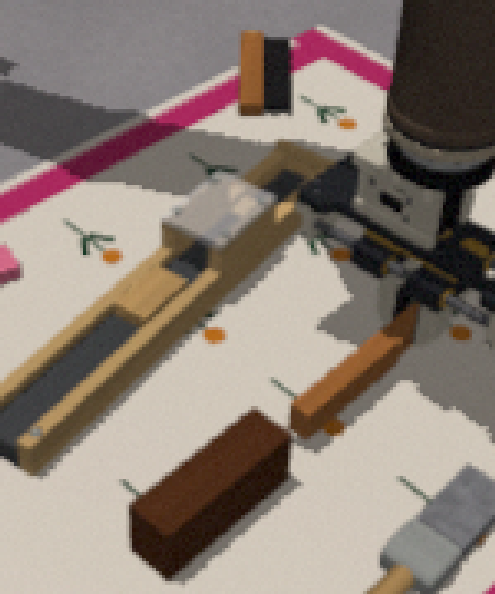

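>>> play_rows(commands=[{"dr":[0,0,0],"translation":[0,-0.02,0],"gripper":0.005},{"dr":[0,0,0],"translation":[0,-0.03,0],"gripper":0.005},{"dr":[0,0,0],"translation":[0,-0.03,0],"gripper":0.005},{"dr":[0,-2,0],"translation":[0.02,-0.005,-0.02],"gripper":0.005},{"dr":[0,-2,0],"translation":[0.025,0,-0.02],"gripper":0.005},{"dr":[0,-2,0],"translation":[0.025,0,-0.02],"gripper":0.005},{"dr":[0,-1.6,0],"translation":[0.025,0,-0.02],"gripper":0.005},{"dr":[0,0,0],"translation":[0.03,0,-0.02],"gripper":0.005},{"dr":[0,0,0],"translation":[0.03,0,-0.01],"gripper":0.005},{"dr":[0,0,0],"translation":[0.02,0,0],"gripper":0.005}])

```text
clock: 6.15
tool_pos: [0.5486, -0.0991, 0.1105]
orientation: [[0.184, -0.001, 0.983], [-0.983, -0.002, 0.184], [0.001, -1.0, -0.001]]
wrist_force: [0.5, -0.2, -0.8]
gripper_width: 0.018
```

```bash
python3 to.py .4935 -.1251 .06 11.15
```

```text
clock 6.15 tcp [ 0.5486 -0.0991  0.1105] w 0.018 F [ 0.5 -0.2 -0.8]
dr deg [ 0.07 -0.54  0.08] trans now-tool [ 0.0153  0.0506 -0.0589] trans target-tool [ 0.0148  0.0505 -0.0591]
```

>>> play_rows(commands=[{"dr":[0,-0.5,0],"translation":[0.005,0,-0.02],"gripper":0.005},{"dr":[0,0,0],"translation":[0.005,0,-0.02],"gripper":0.005},{"dr":[0,0,0],"translation":[0.005,0,-0.019],"gripper":0.005},{"dr":[0,0,0],"translation":[0,0.015,0],"gripper":0.005},{"dr":[0,0,0],"translation":[0,0.015,0],"gripper":0.005},{"dr":[0,0,0],"translation":[0,0,0],"gripper":0.005},{"dr":[0,0,0],"translation":[0,0,0],"gripper":0.005}])

```text
clock: 6.73
tool_pos: [0.4957, -0.1209, 0.0799]
orientation: [[0.197, -0.002, 0.981], [-0.981, -0.0, 0.197], [0.0, -1.0, -0.002]]
wrist_force: [-0.3, -0.3, 0.7]
gripper_width: 0.0175
```

```bash
python3 to.py .4935 -.1251 .036 11.15;  python3 - <<'E'
from h import *
for n,b in(('top',(175,90,350,225)),('scene',(150,100,350,280))):
    c=optics.camera(n);np.save(f'/tmp/{n}.npy',c,allow_pickle=True);im=c['color'];x0,y0,x1,y1=b
    cv2.imwrite(f'pics/pl_{n}.png',cv2.resize(im[y0:y1,x0:x1],None,fx=3.3,fy=3.3,interpolation=0))
E
```

```text
clock 6.73 tcp [ 0.4957 -0.1209  0.0799] w 0.0175 F [-0.3 -0.3  0.7]
dr deg [0.09 0.18 0.  ] trans now-tool [ 0.0037  0.0439 -0.0029] trans target-tool [ 0.0037  0.0439 -0.003 ]
```

View pics/pl_top.png

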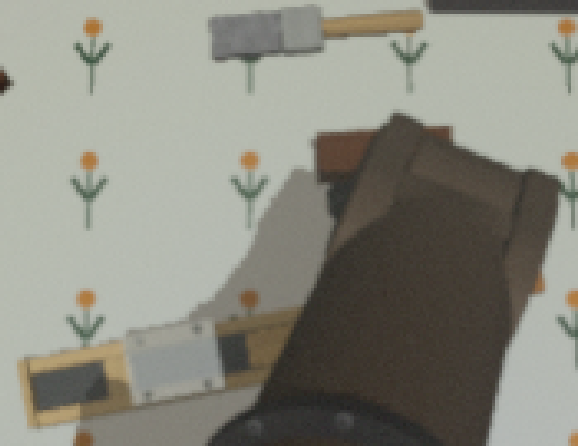

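View pics/pl_scene.png

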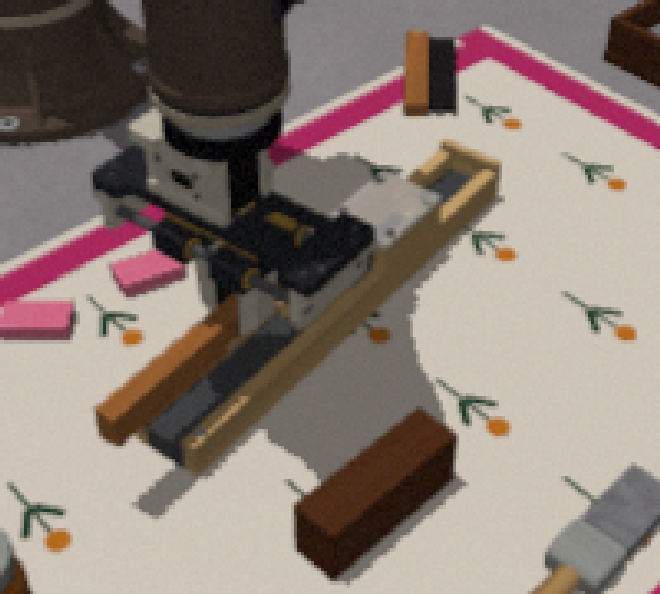

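```bash
python3 - <<'E'
from h import *; from geo import *
c=np.load('/tmp/scene.npy',allow_pickle=True).item()
def q(px,z):
    p=onplane(c,[px],z)[0];r=p[:2]-O;return p.round(4),'gauge',(r@ax).round(4),(r@la).round(4)
# tail underside corners / top corners (crop/3.3+offset)
for px,z in(((97,405),.096),((131,414),.096),((99,430),.068),((130,441),.068)): print(q((px[0]/3.3+150-.5,px[1]/3.3+100-.5),z))
# gauge start end: floor corners crop & outer top corners
for px,z in(((187,443),.032),((215,452),.032),((100+0,0),.032)): print('gauge',q((px[0]/3.3+150-.5,px[1]/3.3+100-.5),z))
E
```

```text
(array([ 0.5112, -0.2497,  0.096 ]), 'gauge', np.float64(-0.2537), np.float64(0.0068))
(array([ 0.5325, -0.2377,  0.096 ]), 'gauge', np.float64(-0.2459), np.float64(-0.0165))
(array([ 0.5071, -0.25  ,  0.068 ]), 'gauge', np.float64(-0.2532), np.float64(0.0109))
(array([ 0.5289, -0.24  ,  0.068 ]), 'gauge', np.float64(-0.2476), np.float64(-0.0125))
gauge (array([ 0.5285, -0.197 ,  0.032 ]), 'gauge', np.float64(-0.2052), np.float64(-0.0205))
gauge (array([ 0.5482, -0.1873,  0.032 ]), 'gauge', np.float64(-0.1995), np.float64(-0.0416))
gauge (array([-0.0384,  0.1044,  0.032 ]), 'gauge', np.float64(0.2001), np.float64(0.4775))
```

>>> play_rows(commands=[{"dr":[0,0,0],"translation":[0.004,0.012,-0.002],"gripper":0.005},{"dr":[0,0,0],"translation":[0,0.015,0],"gripper":0.005},{"dr":[0,0,0],"translation":[0,0.012,0],"gripper":0.005},{"dr":[0,0,0],"translation":[0,0.005,0],"gripper":0.005},{"dr":[0,0,0],"translation":[0,0,0],"gripper":0.005},{"dr":[0,0,0],"translation":[0,0,0],"gripper":0.005}])

```text
clock: 7.33
tool_pos: [0.4957, -0.1243, 0.0366]
orientation: [[0.198, 0.0, 0.98], [-0.98, -0.0, 0.198], [0.0, -1.0, 0.0]]
wrist_force: [0.9, -0.1, -0.0]
gripper_width: 0.0178
```

```bash
python3 to.py .4935 -.1251 .0345 11.15
```

```text
clock 7.33 tcp [ 0.4957 -0.1243  0.0366] w 0.0178 F [ 0.9 -0.1 -0. ]
dr deg [-0.02  0.29  0.01] trans now-tool [ 0.0003  0.0021 -0.0023] trans target-tool [ 0.0003  0.0021 -0.0023]
```

>>> play_rows(commands=[{"dr":[0,0.2,0],"translation":[0,0.0015,-0.002],"gripper":0.005},{"dr":[0,0,0],"translation":[0,0,0],"gripper":0.005},{"dr":[0,0,0],"translation":[0,0,0],"gripper":0.05},{"dr":[0,0,0],"translation":[0,0,0],"gripper":0.05},{"dr":[0,0,0],"translation":[0,0,0],"gripper":0.05},{"dr":[0,0,0],"translation":[0,0,0],"gripper":0.05},{"dr":[0,0,0],"translation":[0,0,0],"gripper":0.05},{"dr":[0,0,0],"translation":[0,-0.02,0],"gripper":0.05},{"dr":[0,0,0],"translation":[0,-0.03,0],"gripper":0.05},{"dr":[0,0,0],"translation":[0,0,0],"gripper":0.05}])

```text
clock: 8.17
tool_pos: [0.4957, -0.1255, 0.0883]
orientation: [[0.194, 0.005, 0.981], [-0.981, -0.001, 0.194], [0.002, -1.0, 0.005]]
wrist_force: [1.4, 0.2, -0.1]
gripper_width: 0.0502
```

```bash
python3 to.py .4935 -.1251 .0345 11.15;  python3 - <<'E'
from h import *
for n,b in(('top',(175,90,350,225)),('scene',(150,100,350,280))):
    c=optics.camera(n);np.save(f'/tmp/{n}.npy',c,allow_pickle=True);im=c['color'];x0,y0,x1,y1=b
    cv2.imwrite(f'pics/rl_{n}.png',cv2.resize(im[y0:y1,x0:x1],None,fx=3.3,fy=3.3,interpolation=0))
E
```

```text
clock 8.17 tcp [ 0.4957 -0.1255  0.0883] w 0.0502 F [ 1.4  0.2 -0.1]
dr deg [-0.29  0.05  0.1 ] trans now-tool [-0.0009  0.0538 -0.0023] trans target-tool [-0.0008  0.0538 -0.0021]
```

View pics/rl_scene.png

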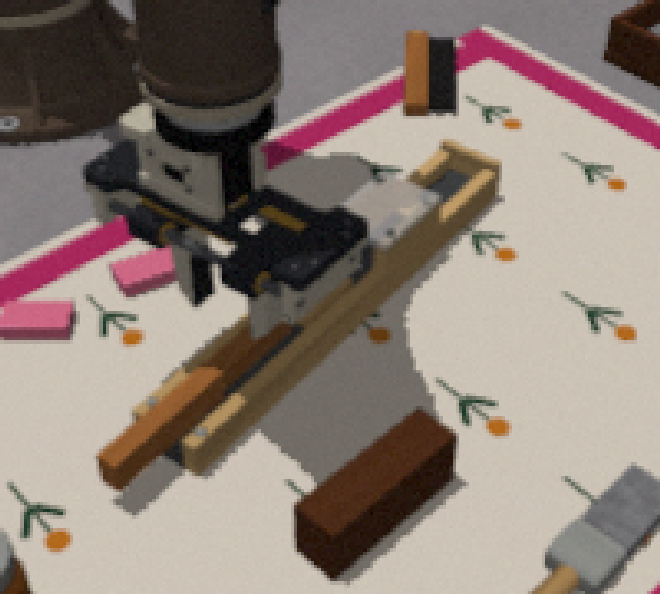

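>>> play_rows(commands=[{"dr":[0,0,0],"translation":[0.02,0,-0.001],"gripper":0.06},{"dr":[0,0,0],"translation":[0.03,0,-0.001],"gripper":0.06},{"dr":[0,0,0],"translation":[0.03,0,0],"gripper":0.06},{"dr":[0,0,0],"translation":[0.025,0,0],"gripper":0.06},{"dr":[0,0,0],"translation":[0.01,0,0],"gripper":0.06},{"dr":[0,0,0],"translation":[0,0,0],"gripper":0.06},{"dr":[0,0,0],"translation":[0,0,0],"gripper":0.06}])

```text
clock: 8.85
tool_pos: [0.5131, -0.2372, 0.0836]
orientation: [[0.194, -0.002, 0.981], [-0.981, 0.001, 0.194], [-0.001, -1.0, -0.001]]
wrist_force: [-0.4, 1.3, -0.6]
gripper_width: 0.0602
```

```bash
python3 - <<'E'
from h import *;from geo import *
s=sensors.observe();r=np.array(s['tool_pos'])[:2]-O;print('gauge',r@ax,r@la)
for n,b in(('top',(175,90,380,225)),('scene',(120,100,320,280))):
    c=optics.camera(n);np.save(f'/tmp/{n}.npy',c,allow_pickle=True);im=c['color'];x0,y0,x1,y1=b
    cv2.imwrite(f'pics/tl_{n}.png',cv2.resize(im[y0:y1,x0:x1],None,fx=3.3,fy=3.3,interpolation=0))
E
python3 to.py .5168 -.243 .035 11.15
```

```text
gauge -0.24170886180145967 0.002398622458000214
clock 8.95 tcp [ 0.5135 -0.2358  0.0839] w 0.06 F [-0.4 -0.   0.2]
dr deg [ 0.06  0.18 -0.1 ] trans now-tool [0.0078 0.0488 0.0019] trans target-tool [0.0077 0.0489 0.0019]
```

View pics/tl_scene.png

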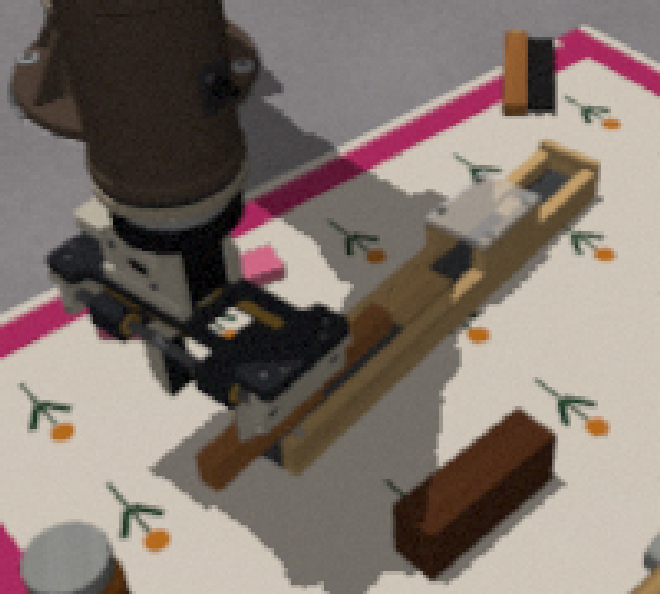

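View pics/tl_top.png

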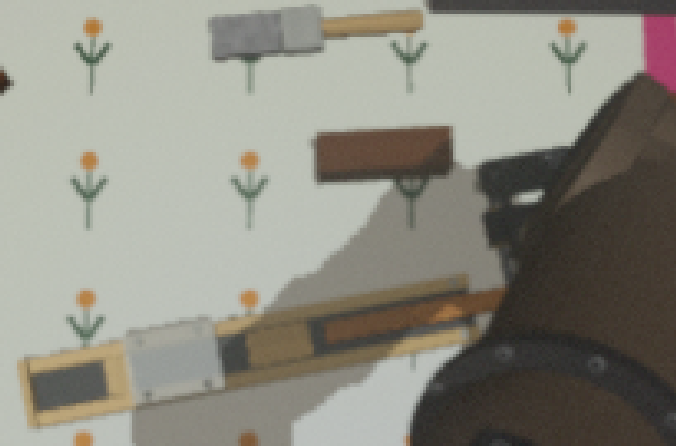

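>>> play_rows(commands=[{"dr":[0,0.15,0],"translation":[0.003,0.015,0.0015],"gripper":0.06},{"dr":[0,0,0],"translation":[0,0.02,0],"gripper":0.06},{"dr":[0,0,0],"translation":[0,0.013,0],"gripper":0.06},{"dr":[0,0,0],"translation":[0,0,0],"gripper":0.06},{"dr":[0,0,0],"translation":[0,0,0],"gripper":0.06},{"dr":[0,0,0],"translation":[0,0,0],"gripper":0.06}])

```text
clock: 9.45
tool_pos: [0.5163, -0.2397, 0.0372]
orientation: [[0.193, 0.001, 0.981], [-0.981, 0.0, 0.193], [-0.0, -1.0, 0.001]]
wrist_force: [-0.1, 0.3, 0.4]
gripper_width: 0.06
```

```bash
python3 to.py .5161 -.2393 .035 11.15
```

```text
clock 9.45 tcp [ 0.5163 -0.2397  0.0372] w 0.06 F [-0.1  0.3  0.4]
dr deg [-0.03 -0.01 -0.  ] trans now-tool [-0.0005  0.0022 -0.0001] trans target-tool [-0.0005  0.0022 -0.0001]
```

>>> play_rows(commands=[{"dr":[0,0,0],"translation":[0,0.0015,0],"gripper":0.01},{"dr":[0,0,0],"translation":[0,0,0],"gripper":0.005},{"dr":[0,0,0],"translation":[0,0,0],"gripper":0.005},{"dr":[0,0,0],"translation":[0,0,0],"gripper":0.005},{"dr":[0,0,0],"translation":[0,0,0],"gripper":0.005},{"dr":[0,0,0],"translation":[0,0,0],"gripper":0.005},{"dr":[0,0,0],"translation":[0,0,0],"gripper":0.005},{"dr":[0,0,0],"translation":[0,0,0],"gripper":0.005},{"dr":[0,0,0],"translation":[0,0,0],"gripper":0.005},{"dr":[0,0,0],"translation":[0,0,0],"gripper":0.005}])

```text
clock: 10.28
tool_pos: [0.5159, -0.2405, 0.0351]
orientation: [[0.192, 0.0, 0.981], [-0.981, -0.0, 0.192], [0.0, -1.0, 0.0]]
wrist_force: [-0.5, 0.1, 1.2]
gripper_width: 0.0178
```

```bash
python3 to.py .5161 -.2393 .035 11.15
```

```text
clock 10.28 tcp [ 0.5159 -0.2405  0.0351] w 0.0178 F [-0.5  0.1  1.2]
dr deg [-0.   -0.07  0.  ] trans now-tool [-0.0012  0.0001  0.0004] trans target-tool [-0.0012  0.0001  0.0004]
```

Tail gripped at 17.8 mm. Now the push along the channel, in stages.

>>> play_rows(commands=[{"dr":[0,0,0],"translation":[-0.004,0,0],"gripper":0.005},{"dr":[0,0,0],"translation":[-0.006,0,0],"gripper":0.005},{"dr":[0,0,0],"translation":[-0.006,0,0],"gripper":0.005},{"dr":[0,0,0],"translation":[-0.006,0,0],"gripper":0.005},{"dr":[0,0,0],"translation":[-0.006,0,0],"gripper":0.005},{"dr":[0,0,0],"translation":[-0.006,0,0],"gripper":0.005},{"dr":[0,0,0],"translation":[-0.006,0,0],"gripper":0.005},{"dr":[0,0,0],"translation":[-0.006,0,0],"gripper":0.005},{"dr":[0,0,0],"translation":[-0.006,0,0],"gripper":0.005},{"dr":[0,0,0],"translation":[-0.004,0,0],"gripper":0.005}])

```text
clock: 11.12
tool_pos: [0.5051, -0.1846, 0.0351]
orientation: [[0.193, 0.0, 0.981], [-0.981, 0.0, 0.193], [-0.0, -1.0, 0.0]]
wrist_force: [-0.1, -1.8, 1.3]
gripper_width: 0.018
```

```bash
cat > look.py <<'E'
import sys
from h import *;from geo import *
k=sys.argv[1]
s=sensors.observe();r=np.array(s['tool_pos'])[:2]-O;print(s['clock'],'gauge',(r@ax).round(4),(r@la).round(4),s['tool_pos'][2],'F',np.array(s['wrist_force']).round(1),s['gripper_width'], 'yaw',np.degrees(np.arctan2(s['orientation'][1][2],s['orientation'][0][2])))
ims=[]
for n,b in(('top',(175,160,335,225)),('scene',(170,120,330,260))):
    c=optics.camera(n);np.save(f'/tmp/{n}.npy',c,allow_pickle=True);im=c['color'];x0,y0,x1,y1=b
    ims.append(cv2.resize(im[y0:y1,x0:x1],None,fx=2.9,fy=2.9,interpolation=0))
cv2.imwrite(f'pics/{k}.png',np.vstack(ims))
E
python3 look.py p1
```

```text
11.1167 gauge -0.1886 0.0001 0.035099583209577304 F [-0.1 -1.8  1.3] 0.018018722967155017 yaw 11.113979867050382
```

View pics/p1.png

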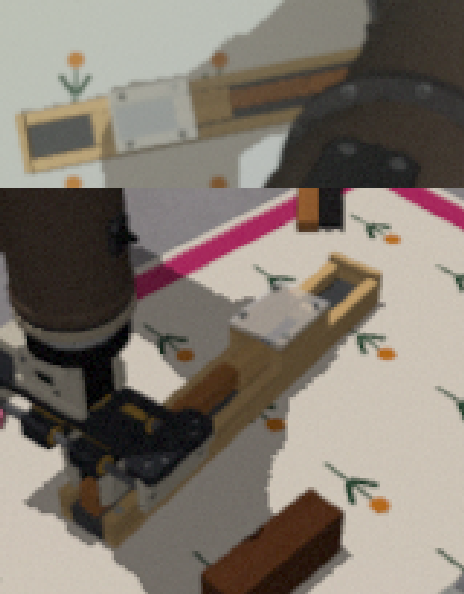

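```bash
python3 - <<'E'
from h import *;from geo import *
c=np.load('/tmp/top.npy',allow_pickle=True).item()
im=c['color']
for x in range(-50,30,3):
    q=proj(c,[G(x/1000,0,.042)])[0]; b=cv2.getRectSubPix(im,(1,1),tuple(map(float,q)))[0,0]; print(x,b,end='; ')
E
```

```text
-50 [51 73 98]; -47 [53 75 99]; -44 [52 75 99]; -41 [52 74 99]; -38 [50 73 98]; -35 [ 53  75 101]; -32 [ 53  74 100]; -29 [ 54  75 100]; -26 [53 75 99]; -23 [54 75 98]; -20 [ 59  79 103]; -17 [ 58  78 101]; -14 [ 59  82 100]; -11 [ 69  96 112]; -8 [ 74 102 117]; -5 [ 72 101 117]; -2 [ 73 101 117]; 1 [ 75 101 118]; 4 [ 74 101 117]; 7 [ 73 101 116]; 10 [ 74 103 119]; 13 [ 75 102 118]; 16 [ 74 102 118]; 19 [ 76 103 117]; 22 [ 86 110 124]; 25 [117 134 141]; 28 [145 157 160];
```

>>> play_rows(commands=[{"dr":[0,0,0],"translation":[-0.006,0,0],"gripper":0.005},{"dr":[0,0,0],"translation":[-0.006,0,0],"gripper":0.005},{"dr":[0,0,0],"translation":[-0.006,0,0],"gripper":0.005},{"dr":[0,0,0],"translation":[-0.006,0,0],"gripper":0.005},{"dr":[0,0,0],"translation":[-0.006,0,0],"gripper":0.005},{"dr":[0,0,0],"translation":[-0.006,0,0],"gripper":0.005},{"dr":[0,0,0],"translation":[-0.006,0,0],"gripper":0.005},{"dr":[0,0,0],"translation":[-0.006,0,0],"gripper":0.005},{"dr":[0,0,0],"translation":[-0.006,0,0],"gripper":0.005},{"dr":[0,0,0],"translation":[-0.006,0,0],"gripper":0.005}])

```text
clock: 12.05
tool_pos: [0.4935, -0.126, 0.0351]
orientation: [[0.192, 0.0, 0.981], [-0.981, 0.0, 0.192], [-0.0, -1.0, 0.0]]
wrist_force: [0.8, -2.2, 2.1]
gripper_width: 0.018
```

```bash
python3 look.py p2
```

```text
12.05 gauge -0.1289 0.0002 0.03507429162886013 F [ 0.8 -2.2  2.1] 0.017950465027596084 yaw 11.089666728127773
```

View pics/p2.png

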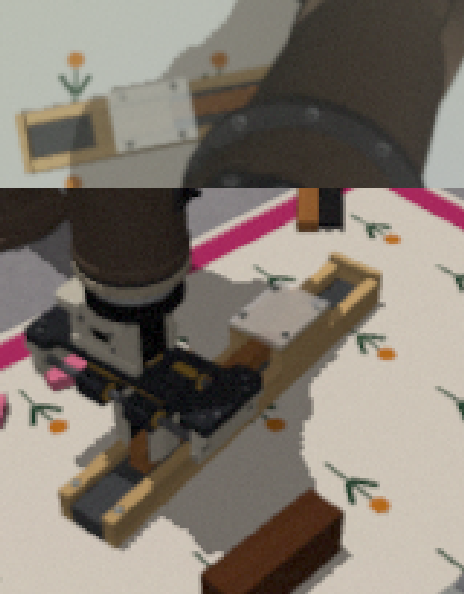

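>>> play_rows(commands=[{"dr":[0,0,0],"translation":[-0.005,0,0],"gripper":0.005},{"dr":[0,0,0],"translation":[-0.005,0,0],"gripper":0.005},{"dr":[0,0,0],"translation":[-0.005,0,0],"gripper":0.005},{"dr":[0,0,0],"translation":[-0.005,0,0],"gripper":0.005},{"dr":[0,0,0],"translation":[-0.005,0,0],"gripper":0.005},{"dr":[0,0,0],"translation":[-0.005,0,0],"gripper":0.005},{"dr":[0,0,0],"translation":[-0.005,0,0],"gripper":0.005},{"dr":[0,0,0],"translation":[-0.005,0,0],"gripper":0.005},{"dr":[0,0,0],"translation":[-0.005,0,0],"gripper":0.005},{"dr":[0,0,0],"translation":[-0.005,0,0],"gripper":0.005}])

```text
clock: 12.98
tool_pos: [0.4839, -0.077, 0.0351]
orientation: [[0.192, 0.0, 0.981], [-0.981, 0.0, 0.192], [-0.0, -1.0, 0.0]]
wrist_force: [0.6, -0.9, 1.1]
gripper_width: 0.0175
```

```bash
python3 look.py p3
```

```text
12.9833 gauge -0.079 0.0001 0.03507403910341709 F [ 0.6 -0.9  1.1] 0.017547836732146455 yaw 11.088388188984563
```

View pics/p3.png

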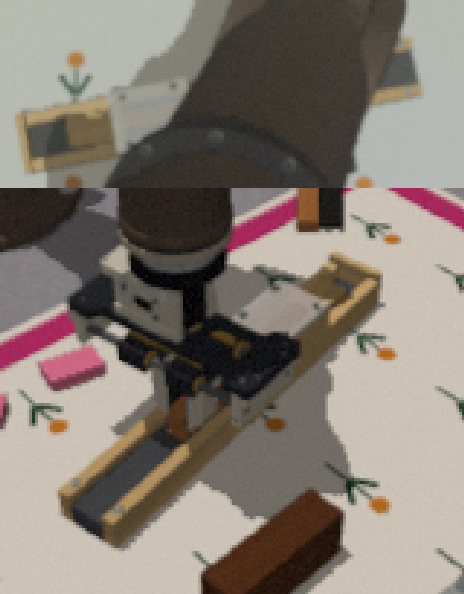

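>>> play_rows(commands=[{"dr":[0,0,0],"translation":[-0.004,0,0],"gripper":0.005},{"dr":[0,0,0],"translation":[-0.004,0,0],"gripper":0.005},{"dr":[0,0,0],"translation":[-0.004,0,0],"gripper":0.005},{"dr":[0,0,0],"translation":[-0.004,0,0],"gripper":0.005},{"dr":[0,0,0],"translation":[-0.004,0,0],"gripper":0.005},{"dr":[0,0,0],"translation":[-0.004,0,0],"gripper":0.005},{"dr":[0,0,0],"translation":[-0.004,0,0],"gripper":0.005},{"dr":[0,0,0],"translation":[-0.004,0,0],"gripper":0.005},{"dr":[0,0,0],"translation":[-0.002,0,0],"gripper":0.005},{"dr":[0,0,0],"translation":[0,0,0],"gripper":0.005}])

```text
clock: 13.92
tool_pos: [0.4773, -0.0433, 0.0351]
orientation: [[0.193, -0.0, 0.981], [-0.981, 0.001, 0.193], [-0.001, -1.0, -0.0]]
wrist_force: [-0.7, 1.3, 3.3]
gripper_width: 0.0176
```

```bash
cat > look2.py <<'E'
import sys
from h import *;from geo import *
s=sensors.observe();r=np.array(s['tool_pos'])[:2]-O;print(s['clock'],'gauge',(r@ax).round(4),(r@la).round(4),s['tool_pos'][2],'F',np.array(s['wrist_force']).round(1))
ims=[]
for n,b in(('top',(170,180,240,225)),('scene',(240,130,310,190))):
    c=optics.camera(n);np.save(f'/tmp/{n}.npy',c,allow_pickle=True);im=c['color'];x0,y0,x1,y1=b
    ims.append(cv2.convertScaleAbs(cv2.resize(im[y0:y1,x0:x1],None,fx=5.5,fy=5.5,interpolation=0),alpha=1.5))
    if n=='top':
        P=cloud(c)
        for x in range(112,198,6):
            q=proj(c,[G(x/1000,0,.033)])[0].round().astype(int);print(x,P[q[1],q[0],2].round(4),im[q[1],q[0]],end='; ')
cv2.imwrite(f'pics/{sys.argv[1]}.png',np.vstack(ims))
E
python3 look2.py p4
```

```text
13.9167 gauge -0.0446 0.0001 0.03505676924947629 F [-0.7  1.3  3.3]
112 0.0524 [55 74 95]; 118 0.0539 [49 71 96]; 124 0.0523 [50 69 94]; 130 0.0529 [50 71 97]; 136 0.0329 [ 66  93 109]; 142 0.0349 [ 65  94 111]; 148 0.0314 [ 65  92 109]; 154 0.03 [ 68  96 113]; 160 0.0334 [ 66  93 110]; 166 0.0295 [ 71  98 113]; 172 0.0343 [ 68  94 111]; 178 0.032 [ 68  95 111]; 184 0.0326 [ 70  96 110]; 190 0.017 [61 66 66]; 196 0.0394 [ 72 100 115];
```

View pics/p4.png

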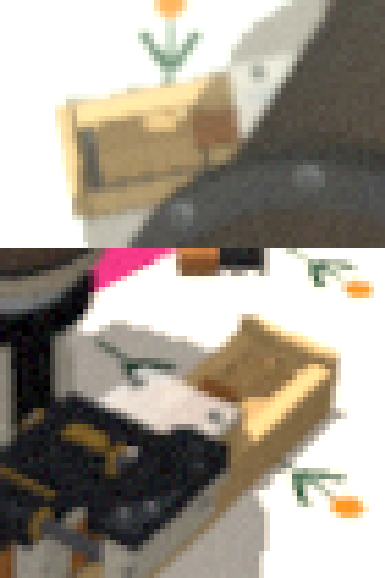

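```bash
cat > slc.py <<'E'
from h import *;from geo import *
acc={}
for i in range(3):
    c=optics.camera('top');P=cloud(c);r=P[...,:2]-O;gx=r@ax;gy=r@la
    for a in range(118,200,6):
        m=(gx>a/1e3)&(gx<(a+6)/1e3)&(abs(gy)<.010)&(P[...,2]>0)&(P[...,2]<.07);acc.setdefault(a,[]).append(np.median(P[m][:,2]) if m.sum() else 0)
    m=(gx>-.0)&(gx<.2)&(abs(gy-.024)<.003)&(P[...,2]<.05)
print({a:np.mean(v).round(4) for a,v in acc.items()})
E
python3 slc.py
```

```text
{118: np.float64(0.051), 124: np.float64(0.05), 130: np.float64(0.0313), 136: np.float64(0.0316), 142: np.float64(0.0321), 148: np.float64(0.0316), 154: np.float64(0.0314), 160: np.float64(0.0315), 166: np.float64(0.0318), 172: np.float64(0.0312), 178: np.float64(0.0311), 184: np.float64(0.02), 190: np.float64(0.0311), 196: np.float64(0.0413)}
```

The depth slices show the blank's top flat at about 31.5 mm over gauge x 131 to 186, so it has dropped into the pocket. Now I'll pull the stick back 150 mm.

>>> play_rows(commands=[{"dr":[0,0,0],"translation":[0.006,0,0],"gripper":0.005},{"dr":[0,0,0],"translation":[0.014,0,0],"gripper":0.005},{"dr":[0,0,0],"translation":[0.018,0,0],"gripper":0.005},{"dr":[0,0,0],"translation":[0.02,0,0],"gripper":0.005},{"dr":[0,0,0],"translation":[0.02,0,0],"gripper":0.005},{"dr":[0,0,0],"translation":[0.02,0,0],"gripper":0.005},{"dr":[0,0,0],"translation":[0.02,0,0],"gripper":0.005},{"dr":[0,0,0],"translation":[0.018,0,0],"gripper":0.005},{"dr":[0,0,0],"translation":[0.014,0,0],"gripper":0.005},{"dr":[0,0,0],"translation":[0.006,0,0],"gripper":0.005}])

```text
clock: 15.0
tool_pos: [0.5073, -0.1998, 0.0351]
orientation: [[0.19, 0.0, 0.982], [-0.982, -0.001, 0.19], [0.001, -1.0, -0.0]]
wrist_force: [-1.2, 3.7, 5.9]
gripper_width: 0.0175
```

```bash
python3 look.py p5; python3 slc.py
```

```text
15.0 gauge -0.204 0.0009 0.03505882146072774 F [-1.2  3.7  5.9] 0.017450521545033418 yaw 10.939077318530837
{118: np.float64(0.0264), 124: np.float64(0.0267), 130: np.float64(0.0308), 136: np.float64(0.0315), 142: np.float64(0.031), 148: np.float64(0.0316), 154: np.float64(0.0319), 160: np.float64(0.0317), 166: np.float64(0.0317), 172: np.float64(0.0317), 178: np.float64(0.0317), 184: np.float64(0.0199), 190: np.float64(0.0309), 196: np.float64(0.041)}
```

View pics/p5.png

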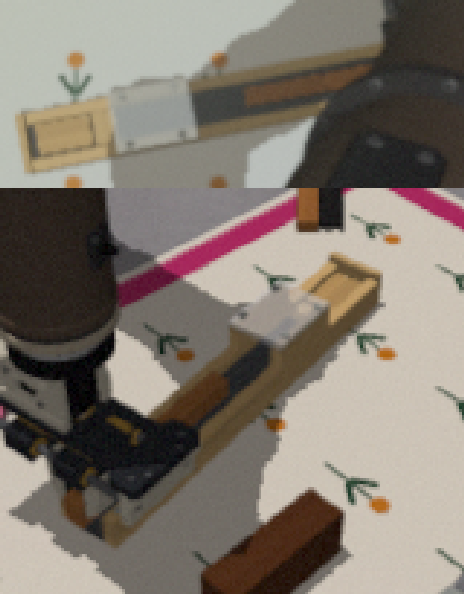

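>>> play_rows(commands=[{"dr":[0,0,0],"translation":[0,0,0],"gripper":0.05},{"dr":[0,0,0],"translation":[0,0,0],"gripper":0.05},{"dr":[0,0,0],"translation":[0,0,0],"gripper":0.05},{"dr":[0,0,0],"translation":[0,0,0],"gripper":0.05},{"dr":[0,0,0],"translation":[0,0,0],"gripper":0.05},{"dr":[0,0,0],"translation":[0,0,0],"gripper":0.05},{"dr":[0,0,0],"translation":[0,-0.015,0],"gripper":0.05},{"dr":[0,0,0],"translation":[0,-0.03,0],"gripper":0.05},{"dr":[0,0,0],"translation":[0,-0.04,0],"gripper":0.05},{"dr":[0,0,0],"translation":[0,-0.04,0],"gripper":0.05}])

```text
clock: 16.08
tool_pos: [0.5064, -0.1971, 0.1609]
orientation: [[0.192, -0.002, 0.981], [-0.981, 0.0, 0.192], [-0.001, -1.0, -0.002]]
wrist_force: [2.1, -0.0, -0.3]
gripper_width: 0.0501
```

>>> play_rows(commands=[{"dr":[0,0,0],"translation":[0.03,-0.03,0],"gripper":0.05},{"dr":[0,0,0],"translation":[0.04,0,0],"gripper":0.05},{"dr":[0,0,0],"translation":[0.04,0,0],"gripper":0.05},{"dr":[0,0,0],"translation":[0.04,0,0],"gripper":0.05},{"dr":[0,0,0],"translation":[0.04,0,0],"gripper":0.05},{"dr":[0,0,0],"translation":[0.02,0,0],"gripper":0.05},{"dr":[0,0,0],"translation":[0,0,0],"gripper":0.05},{"dr":[0,0,0],"translation":[0,0,0],"gripper":0.05},{"dr":[0,0,0],"translation":[0,0,0],"gripper":0.05}])

```text
clock: 16.83
tool_pos: [0.5477, -0.4017, 0.189]
orientation: [[0.193, -0.0, 0.981], [-0.981, 0.001, 0.193], [-0.001, -1.0, -0.0]]
wrist_force: [0.1, 0.5, -0.5]
gripper_width: 0.0498
```

```bash
python3 look.py p6; python3 slc.py; python3 - <<'E'
from h import *;from geo import *
c=optics.camera('top');cv2.imwrite('pics/top_end.png',c['color']);P=cloud(c);r=P[...,:2]-O;gx=r@ax;gy=r@la
m=(gx>-.24)&(gx<.02)&(abs(gy)<.03)&(P[...,2]>.043)&(P[...,2]<.06)
for a in range(-240,0,20):
    k=m&(gx>a/1e3)&(gx<(a+20)/1e3)
    if k.sum()>3:print(a,k.sum(),'y',np.median(gy[k]).round(4),'z',np.median(P[k][:,2]).round(4))
print('x range',gx[m].min(),gx[m].max())
E
```

```text
16.8333 gauge -0.4099 0.0003 0.18904279586319966 F [ 0.1  0.5 -0.5] 0.04980528857123956 yaw 11.11281525527837
{118: np.float64(0.0271), 124: np.float64(0.0263), 130: np.float64(0.031), 136: np.float64(0.0315), 142: np.float64(0.0306), 148: np.float64(0.0319), 154: np.float64(0.0319), 160: np.float64(0.0321), 166: np.float64(0.0316), 172: np.float64(0.0314), 178: np.float64(0.0317), 184: np.float64(0.0193), 190: np.float64(0.0307), 196: np.float64(0.0409)}
-220 32 y 0.0005 z 0.0508
-200 45 y 0.0003 z 0.0511
-180 42 y 0.0007 z 0.0507
-160 46 y 0.0005 z 0.0513
-140 45 y 0.0 z 0.0511
-120 44 y 0.0009 z 0.0504
-100 46 y 0.0007 z 0.0513
-80 45 y 0.0001 z 0.0508
-60 45 y 0.0003 z 0.0511
-40 30 y 0.0001 z 0.051
x range -0.21501128990887583 -0.027145403618471373
```

View pics/p6.png

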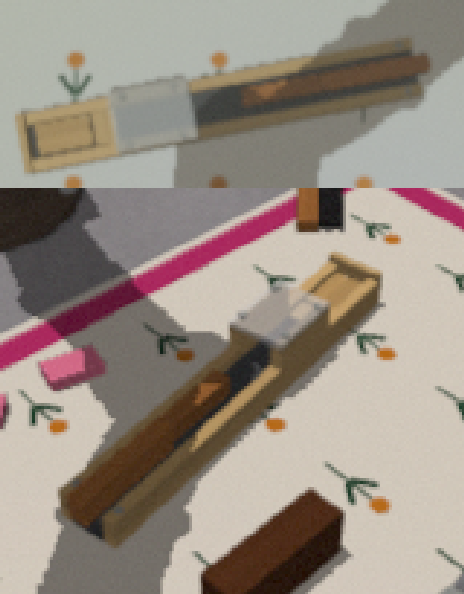

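View pics/top_end.png

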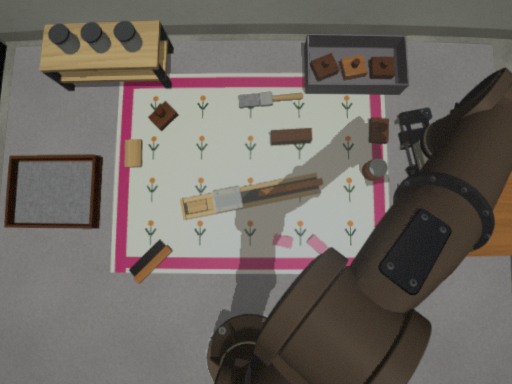

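The blank lies flat in the pocket at top (197,206). The stick lies level and centred in the open channel from (245,193) to (322,183). The bystanders are unmoved and the gripper is clear, so I'm handing in.

```bash
python3 -c "
from plant import finish_job
print(finish_job())"
```

```text
the job is handed in; nothing more can be done
None
```

The job is done and handed in at about 17 s on the clock, out of 64 s. I drew the stick out by its front and laid it in the channel behind the blank. I then took it again near the tail and pushed the blank through the tunnel and over the lip. Finally I pulled the stick back about 150 mm, let go and moved the arm clear.

**Last checks:**
- **Blank:** it lies flat in the pocket, about gauge x 131 to 186 mm. Its top read about 31.5 mm, where 30 is expected and the depth reads roughly 1 mm high.
- **Stick:** it lies level in the open part of the channel, with its top at 51 mm (50 expected). It is within 1 mm of the centre line, and its nose is at about gauge x -27 mm, well before the tunnel.
- **Bystanders:** none showed any visible movement in the final top picture.

**Disagreements:** the two cameras differed by about 1 to 1.5 px (2 to 4 mm), and the stick's nose was about 4 mm ahead of where the grip position put it. I used the pictures to decide how far to push. No check failed.

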